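# Set a photo frame up on a two-position desk stand

### The job

Set the photo frame up on the wooden desk stand, picture outward and wide bottom rail down. First lean it in the low position, its foot behind the front bar and its back on the upright, and let go so that it rests there; then take a fresh hold and raise it to the steep position, its foot on the stand between the rear bar and the upright, centred, leaning back on the upright by itself. Leave the tape measure, stapler and mug where they are.

Things in the scene. Friction and masses are not known exactly. Their poses are not given: they have to be found in the camera images.
- frame: Loose dark wooden photo frame, a board 160 x 60 x 14 mm, 0.16 kg, lying face up on the desk at first, top end roughly away from the robot. Three small pictures; bottom rail 34 mm wide, others about 10. Origin: centre of the flat back (underside). x along the 160 mm to the top end, y across the 60 mm, z out of the picture face. Can be held across the 60 mm by its long edges, at any pitch.
- frame_foot (a point): Middle of the frame's lower back edge: on the back face, at the bottom end, 80 mm from the origin along -x of the frame.
- frame_head (a point): Middle of the frame's upper back edge: on the back face, at the top end, 80 mm from the origin along +x of the frame.
- stand: Fixed plywood stand. Base plate 160 (x) x 90 (y) x 8 mm, origin at the centre of its underside on the desk; x is level and points to the upright, z up. Two stop bars lie across it, 80 mm long in y, tops at z = 24 mm: front bar x = -74 to -66 mm, rear bar x = -17 to -8 mm.
- rest_top (a point): Middle of the top front edge of the stand's upright (the wall to lean on): stand x = +40 mm, y = 0, z = 88 mm. The upright is 46 mm wide in y and 12 mm thick, with a small brace behind it up to stand x = 74 mm. The frame is wider, so fingers at its long edges pass beside the upright.
- low_seat (a point): Where the frame_foot rests in the low position, on the base behind the front bar: stand x = -55 mm, y = 0, z = 8 mm, axes as the stand. The frame then slopes about 40 deg from level (between 37 and 45), its back on the upright's top front edge.
- steep_seat (a point): Where the frame_foot rests in the steep position, on the base behind the rear bar: stand x = +12 mm, y = 0, z = 8 mm, axes as the stand. The frame then slopes about 71 deg from level (65 to 78), its back on the upright's top front edge. With the foot 8 mm either way along x it still stands well.
- tape_measure: Bystander: loose yellow tape measure, 40 x 69 x 58 mm, in front of the stand towards the robot. Origin at the centre of its underside.
- stapler: Bystander: loose black stapler, 149 x 38 x 64 mm, behind the stand. Origin at the centre of its underside.
- mug: Bystander: loose green and white mug with a handle, 78 x 116 x 101 mm, behind the work. Origin at the centre of its underside.

How it is judged:
On the way:
1. the frame leans in the low position, foot behind the front bar (within 18 mm of the low seat along the stand, 20 mm sideways), back on the upright, let go (x of frame_foot in the frame of low_seat between -0.018 and 0.018 m and y of frame_foot in the frame of low_seat between -0.02 and 0.02 m and z of frame_foot in the frame of low_seat below 0.012 m and angle between the y axis of frame and the y axis of stand, either way round below 0.25 rad and contact force between frame and stand above 0.2 N and linear speed of frame below 0.03 m/s and angle between frame's own z axis and vertical between 0.55 and 0.9 rad and contact force between frame and the arm below 0.05 N and contact force between frame and the fingers below 0.05 N), for 0.2 s.
At the end, for the whole second after the job is handed in: The frame leans on the upright, picture outward and wide rail down, at 62 to 83 deg from level, its foot on the base behind the rear bar (within 18 mm of the steep seat along the stand and 20 mm sideways), turned less than 14 deg from square to the stand, at rest and let go (x of frame_foot in the frame of steep_seat between -0.018 and 0.018 m and y of frame_foot in the frame of steep_seat between -0.02 and 0.02 m and z of frame_foot in the frame of steep_seat below 0.012 m and angle between the y axis of frame and the y axis of stand, either way round below 0.25 rad and contact force between frame and stand above 0.2 N and linear speed of frame below 0.03 m/s and angle between frame's own z axis and vertical between 1.08 and 1.45 rad and z of frame_head in the frame of stand above 0.14 m and x of frame_head in the frame of stand above 0.045 m and contact force between frame and the arm below 0.05 N and contact force between frame and the fingers below 0.05 N); the robot touches nothing.
It fails at once if the tape measure is moved by more than 30 mm (distance of tape_measure from where it was at the start of the episode above 0.03 m).
It fails at once if the stapler is moved by more than 30 mm (distance of stapler from where it was at the start of the episode above 0.03 m).
It fails at once if the mug is moved by more than 30 mm (distance of mug from where it was at the start of the episode above 0.03 m).
It also fails if it takes over 58 s, if anything falls off the work surface, if the arm or the gripper's body presses on something with over 40 N, if the wrist force passes 120 N, or if a joint passes its speed limit or range.

### The arm

A 7-joint arm with a two-finger parallel gripper is mounted at the origin on the work surface; the furniture and walls round the work are solid. World frame = base frame: x ahead of the robot, y to its left, z up, the work surface at z = 0. Lengths are in m, angles in rad, forces in N, time in s.
With the tool pointing down it reaches from about 0.4 to 0.875 m from the base axis. Payload 19.3 kg.
Tool frame: the origin (TCP) lies on the centre line of the jaws, within the pads' length; the fingertips stand 25 mm ahead of it and the grasp point (between the pads) lies 6 mm ahead of it (tips_ahead is the distance from the TCP to the fingertips, in m); z points along the fingers, y is the direction in which the jaws open and shut (so a half turn about z gives the same grasp; the last joint's range is limited). The gripper opens to 85 mm and grips with 20 to 120 N. Pads are 22 mm wide; open, the fingers measure 114 mm over their backs; the gripper's body (76 mm by 85 mm) begins 54 mm behind the grasp point. The pads swing forward as they close: fully open they stand 13 mm farther back than shut.
Start: joints at [1.199, 0.521, -0.036, 1.599, 0.021, 1.021, -0.113], TCP at [0.186, -0.597, 0.256] pointing down, gripper open.
Joint ranges: [-2.91, 2.91], [-0.3, 2.13], [-1.5, 1.42], [0.17, 2.43], [-1.26, 4.41], [0.16, 1.93], [-2.52, 2.52]. Speed limits (rad/s): [1.89, 1.89, 2.39, 2.39, 3.01, 3.01, 3.01].

### API

Orientations are given as [roll, pitch, yaw] about the fixed x, y, z axes, in that order (R = Rz(yaw) Ry(pitch) Rx(roll)).
In Python, from workcell import observe, grab_frame, job_done, outline_of, tips_ahead gives the robot as it stands. The module is installed in compiled form; this text tells all that it offers.
- The arm moves only by the tool move_arm, never from a script. Its argument "motion" is a list of rows, each a list of 2 entries, a list of its own where there are three numbers: the shift along the world's x, y, z in mm, then the turn, a rotation vector about the world's x, y, z in rad. A call has 1 to 12 rows; each row is the pose to reach, as a shift and turn from the pose commanded when the call began; what a row does not reach only later rows make up. A row lasts 1/8 s, in which the tool goes at most 62.5 mm and 10.7 degrees, less where a joint would pass 70% of its speed; a pose out of reach is approached as far as the arm can. A call with a gripper value outside its range is refused whole. "jaw" is the finger opening in mm, from 0 to 85.4, set as the call begins (left out, the last holds). The fingers move at their own pace and stop on an object; "grip_force" is the grip in N (left out, the last holds). Time passes only in rows, so rows that repeat a pose let the fingers close. It gives the time, the measured TCP pose, the force and the opening at its end, in the units of the state.
- observe(): the state, without advancing time (a new reading comes with each control period).
- grab_frame(name): name is "scene" or "top" or "wrist"; returns a dict with "frame" (400x640x3 uint8, red, green, blue), "fx", "fy", "cx", "cy" (pixels), "dist" ([k1, k2, p1, p2, k3] as OpenCV has them; the pictures are not rectified), "T" (4x4, takes a point from camera to world coordinates); the wrist camera has in their place "mount" (4x4, takes a point from camera to tool coordinates, whose origin is the TCP and whose axes are the flange's). Camera axes: x right, y down, z forward; pixel columns grow to the right and rows downward; lengths in m; the calibration is good to about 2 mm. A picture is of the moment at which its call begins: read the wrist's pose just before it. There is no depth.
- job_done(): hands the job in, once; it reports no verdict.
Trained networks look in the newest picture that a camera, given by its name, has taken for a name from the list of things; names that differ only in an ending like _2 or _b are one class to them, and where a whole thing is asked for, a point or a joint stands for the part that bears it (a point fixed in the world has none). Each returns a list of dicts, best first, with "score" (0 to 1); they miss things now and then, are a little off and sometimes report something else, mostly with a low value. They report only what shows in the picture. A call takes as long as a camera call.
- outline_of(label, camera): "pixels" (400x640 bool, what is visible of it) and "pixel" ([column, row] in pixels, amid what is visible of it).
The state is a dict: "clock": time; "qpos": joint angles; "qd": joint speeds; "joint_efforts": joint torques, N m; "position": TCP position; "tool_rot": TCP orientation; "force": force on the tool from outside, world axes, zero at the start; "moment": the same for the moment, N m; "grip_width": finger opening in m.
Only numpy, scipy, OpenCV 4.12 (cv2) and the standard library are available. Lean on these libraries where they do the work, as an engineer would, in place of code of your own. Each camera call takes 0.05 s, during which the arm holds its last target.

## Working session

There is one attempt and no reset: what is moved stays moved. The work goes in short steps, Python scripts to look and compute and a tool call to move; the robot and the scene stay as the last step left them, time stands still between calls to the robot, and variables do not carry over. Pictures are saved under pics/ and viewed, and the job is handed in when it is done.

Besides the shell and the picture viewer there is one more tool, called after ">>>" as name(argument=value, ...) on one line, values as JSON. move_arm: Moves the arm, as the interface text tells. Its arguments: {"type":"object","properties":{"motion":{"type":"array"},"jaw":{"type":"number"},"grip_force":{"type":"number"}},"required":["motion"]}

```bash
mkdir -p pics; cat > h.py <<'E'
import numpy as np, cv2
from workcell import *
from scipy.spatial.transform import Rotation as R
def cam(n):
    s=observe(); g=grab_frame(n)
    if 'T' not in g:
        T=np.eye(4); T[:3,3]=s['position']; T[:3,:3]=R.from_euler('xyz',s['tool_rot']).as_matrix()
        g['T']=T@np.array(g['mount'])
    g['T']=np.array(g['T']); g['K']=np.array([[g['fx'],0,g['cx']],[0,g['fy'],g['cy']],[0,0,1.]])
    return g
def save(g,name,im=None):
    im=g['frame'] if im is None else im
    cv2.imwrite('pics/'+name,cv2.cvtColor(im,cv2.COLOR_RGB2BGR))
def ray(g,px,z):
    p=cv2.undistortPoints(np.array(px,float).reshape(-1,1,2),g['K'],np.array(g['dist'])).reshape(-1,2)
    d=np.c_[p,np.ones(len(p))]@g['T'][:3,:3].T; o=g['T'][:3,3]
    return o+d*((z-o[2])/d[:,2])[:,None]
def proj(g,P):
    P=np.atleast_2d(P); Ti=np.linalg.inv(g['T'])
    Pc=P@Ti[:3,:3].T+Ti[:3,3]
    return cv2.projectPoints(Pc,np.zeros(3),np.zeros(3),g['K'],np.array(g['dist']))[0].reshape(-1,2)
E
python3 - <<'E'
from h import *
print(observe())
for n in ['top','scene']:
    g=cam(n); save(g,n+'0.png'); print(n,g['T'].round(3).tolist(),g['fx'])
    np.save(n+'0.npy',g,allow_pickle=True)
    for l in ['frame','stand','tape_measure','stapler','mug']:
        for o in outline_of(l,n)[:1]:
            m=o['pixels'].astype(np.uint8); r=cv2.minAreaRect(cv2.findNonZero(m)); print(l,o['score'],o['pixel'],r)
            np.save(f'm_{n}_{l}.npy',m)
E
```

```text
{'clock': 0.0, 'qpos': array([ 1.19878179,  0.52202654, -0.03634635,  1.60002703,  0.02123151,
        1.02110456, -0.11277862]), 'qd': array([-0.00205401, -0.00043887,  0.00122381,  0.00187255,  0.00013649,
        0.00028926,  0.00067178]), 'joint_efforts': array([ 3.42338017e-04, -9.27087021e+01,  1.98035449e+00, -3.69930196e+01,
        1.78434985e-02,  8.16038169e-03, -2.73659145e-05]), 'position': array([ 0.18565487, -0.59645001,  0.2557109 ]), 'tool_rot': array([-3.14041763e+00,  1.02558464e-04,  3.01859255e-01]), 'force': array([-0.82753329, -0.10862659, -0.13598462]), 'moment': array([ 0.08693493, -0.03014339,  0.00014128]), 'grip_width': 0.08545020147656246}
top [[-0.092, -0.97, 0.223, 0.409], [-0.996, 0.089, -0.026, 0.219], [0.005, -0.225, -0.974, 0.907], [0.0, 0.0, 0.0, 1.0]] 396.11931088055326
frame 0.73 [249.6, 266.1] ((253.88755798339844, 267.4104919433594), (70.34272003173828, 27.23381233215332), 83.51692199707031)
stand 0.64 [375.9, 197.6] ((377.6275939941406, 197.4720458984375), (70.84294891357422, 38.5610237121582), 85.76361083984375)
tape_measure 0.57 [388.5, 279.
[... 369 characters left out ...]
-0.811, -0.586, 0.751], [0.0, 0.0, 0.0, 1.0]] 516.706433499242
frame 0.82 [262.4, 199.4] ((265.7837829589844, 197.7027130126953), (19.399080276489258, 68.7187728881836), 80.53767395019531)
stand 0.91 [358.3, 268.6] ((353.9364013671875, 262.68316650390625), (54.13611602783203, 78.12092590332031), 75.46554565429688)
tape_measure 0.72 [266.8, 279.4] ((267.54052734375, 281.7432556152344), (38.4693603515625, 21.20747184753418), 80.53767395019531)
stapler 0.73 [424.4, 240.0] ((425.1357727050781, 237.15248107910156), (31.622175216674805, 70.68026733398438), 74.87599182128906)
mug 0.35 [263.5, 199.3] ((266.1448974609375, 197.80731201171875), (18.85257911682129, 67.63710021972656), 79.82449340820312)
```

```bash
python3 - <<'E'
from h import *
for n,(x0,y0,w) in dict(top=(200,80,260),scene=(180,120,320)).items():
    im=cv2.imread(f'pics/{n}0.png'); h=int(w*.75)
    cv2.imwrite(f'pics/{n}0c.png',cv2.resize(im[y0:y0+h,x0:x0+w],(800,600),interpolation=cv2.INTER_CUBIC))
E
```

```text
(no output)
```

View pics/top0c.png

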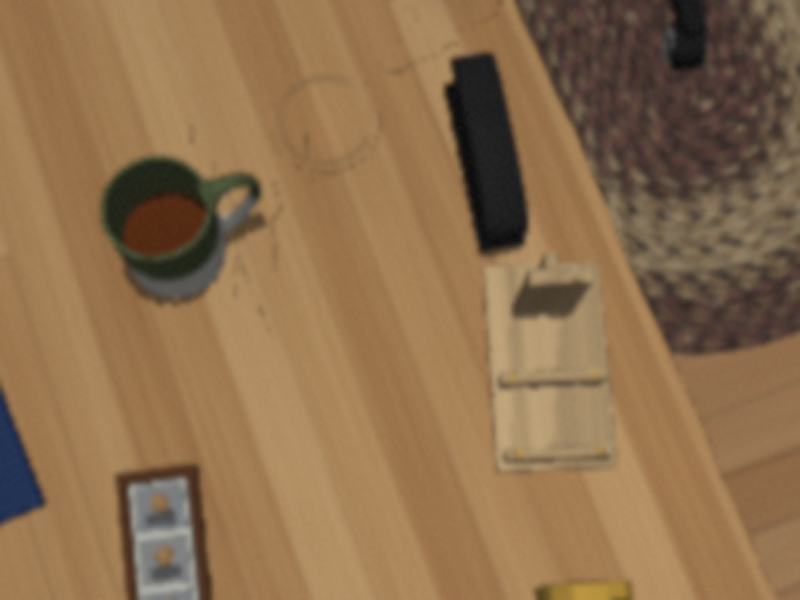

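View pics/scene0c.png

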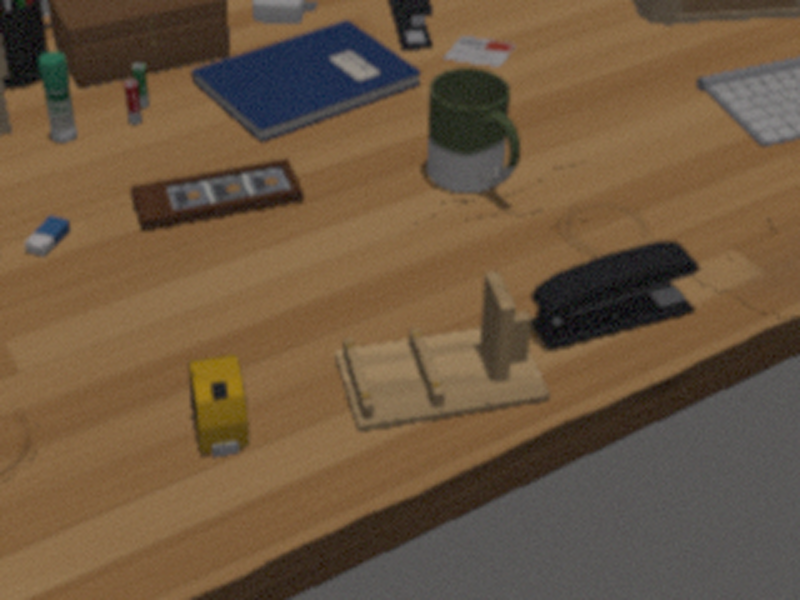

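View pics/top0.png

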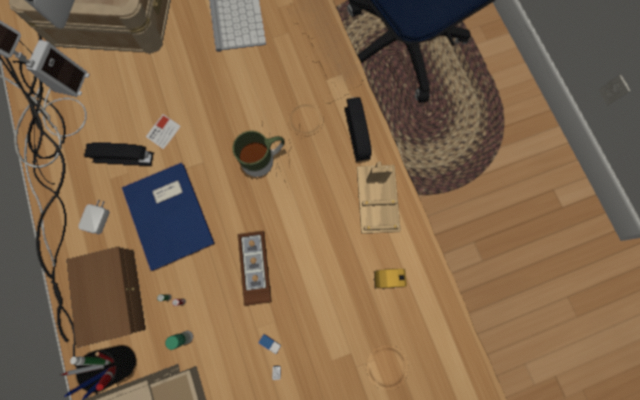

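```bash
cat >> h.py <<'E'
def box(x0,x1,y0,y1,z0,z1): return np.array([[x,y,z] for x in(x0,x1) for y in(y0,y1) for z in(z0,z1)])
FRAME=[box(-.08,.08,-.03,.03,0,.014)]
STAND=[box(-.08,.08,-.045,.045,0,.008),box(-.074,-.066,-.04,.04,0,.024),box(-.017,-.008,-.04,.04,0,.024),box(.04,.052,-.023,.023,0,.088)]
TAPE=[box(-.02,.02,-.0345,.0345,0,.058)]
STAP=[box(-.0745,.0745,-.019,.019,0,.064)]
def pose(x,y,yaw):
    T=np.eye(4);T[:3,:3]=R.from_euler('z',yaw).as_matrix();T[:3,3]=[x,y,0];return T
def sil(g,boxes,T,S=4):
    m=np.zeros((400*S,640*S),np.uint8)
    for b in boxes:
        p=proj(g,b@T[:3,:3].T+T[:3,3]); h=cv2.convexHull(((p+.5)*S).astype(np.int32)); cv2.fillConvexPoly(m,h,1)
    return cv2.resize(m.astype(np.float32),(640,400),interpolation=cv2.INTER_AREA)
E
python3 - <<'E'
from h import *
from scipy.optimize import minimize
G={n:np.load(n+'0.npy',allow_pickle=True).item() for n in('top','scene')}
for nm,B in (('frame',FRAME),('stand',STAND),('tape_measure',TAPE),('stapler',STAP)):
  for use in (('top','scene'),('top',),('scene',)):
    M={n:np.load(f'm_{n}_{nm}.npy').astype(np.float32) for n in G}
    g=G['top']; ys,xs=np.nonzero(M['top']); w=ray(g,np.c_[xs,ys],0.01)[:,:2]; c=w.mean(0)
    u=np.linalg.svd(w-c,full_matrices=False)[2][0]; yaw=np.arctan2(u[1],u[0])
    if nm=='tape_measure': yaw+=np.pi/2
    if np.cos(yaw)<0: yaw+=np.pi
    def f(p):
        T=pose(p[0],p[1],p[2]/5)
        return sum(1-np.minimum(s,M[n]).sum()/np.maximum(s,M[n]).sum() for n in use for s in [sil(G[n],B,T)])
    best=min((minimize(f,[*c+d,yaw*5],method='Nelder-Mead',options=dict(initial_simplex=np.array([[*c+d,yaw*5]]*4)+np.r_[np.zeros((1,3)),np.diag([.01,.01,.4])],xatol=1e-4,fatol=1e-4)) for d in ([0,0],[.01,-.01])),key=lambda r:r.fun)
    p=best.x; yw=p[2]/5; print(nm,use,p[:2].round(4),round(yw,3),round(best.fun,3))
    if len(use)==2:
      np.save(f'p_{nm}.npy',[p[0],p[1],yw])
      for n in G:
        im=cv2.resize(G[n]['frame'],None,fx=4,fy=4,interpolation=cv2.INTER_CUBIC) if nm=='frame' else ims[n]
        if nm=='frame': ims=globals().get('ims',{}); 
        ims[n]=im
        T=pose(p[0],p[1],yw)
        for b in B:
            q=proj(G[n],b@T[:3,:3].T+T[:3,3])
            for i in range(8):
              for j in range(i):
                if np.isclose(b[i],b[j]).sum()==2: cv2.line(im,*[tuple(int(v) for v in (q[k]+.5)*4) for k in(i,j)],(255,0,0),1)
save(0,'ov_top.png',ims['top'][400:1240,920:1680][:, :]); save(0,'ov_scene.png',ims['scene'][720:1240,800:1600])
im=ims['top'][640:1240,920:1680]; save(0,'ov_top.png',im)
E
```

```text
frame ('top', 'scene') [0.4624 0.3568] 0.038 0.153
frame ('top',) [0.4654 0.3577] 0.06 0.089
frame ('scene',) [0.4615 0.3556] 0.022 0.054
stand ('top', 'scene') [0.5955 0.0608] 6.228 0.133
stand ('top',) [0.596  0.0608] 6.234 0.04
stand ('scene',) [0.595  0.0603] 6.201 0.088
tape_measure ('top', 'scene') [0.4104 0.0589] 6.197 0.44
tape_measure ('top',) [0.411  0.0631] 6.242 0.197
tape_measure ('scene',) [0.4104 0.0592] 6.196 0.236
stapler ('top', 'scene') [0.7646 0.0916] 0.076 0.364
stapler ('top',) [0.7617 0.0932] 0.037 0.139
stapler ('scene',) [0.76   0.0845] 0.239 0.188
```

View pics/ov_top.png

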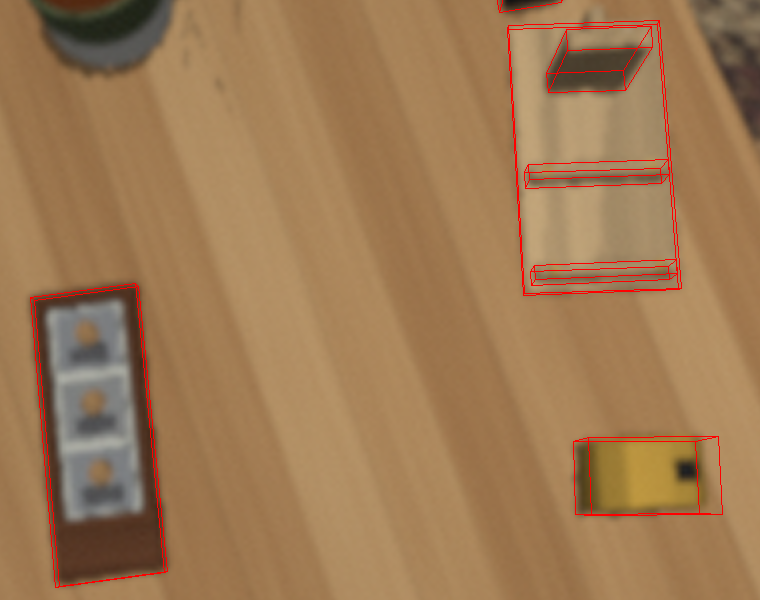

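View pics/ov_scene.png

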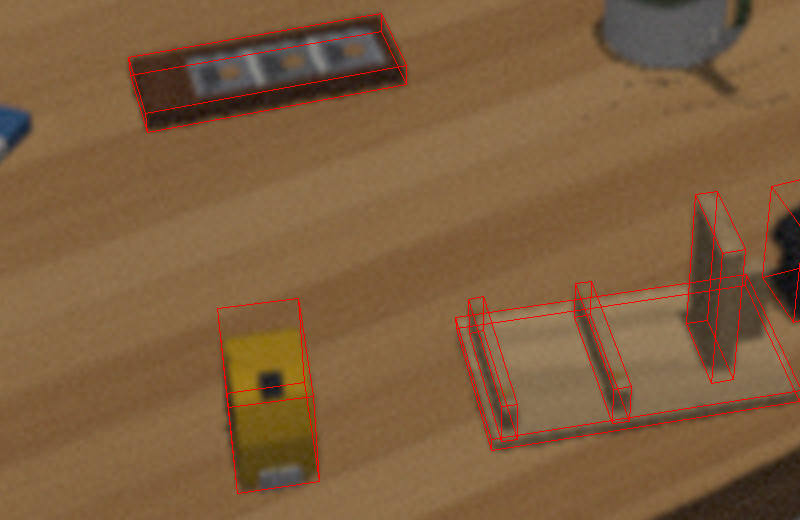

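>>> move_arm(motion=[[[45,45,5],[0,0,0.15]],[[90,92,5],[0,0,0.32]],[[135,138,5],[0,0,0.49]],[[178,185,5],[0,0,0.66]],[[220,230,5],[0,0,0.83]],[[260,276,5],[0,0,1.0]],[[295,322,5],[0,0,1.17]],[[325,370,5],[0,0,1.34]],[[345,425,5],[0,0,1.51]],[[355,480,5],[0,0,1.68]],[[360,540,5],[0,0,1.85]],[[360,600,5],[0,0,2.0]]])

```text
clock: 2.1
position: [0.5458, 0.0051, 0.2614]
tool_rot: [3.141, 0.0, 2.307]
force: [0.3, -0.4, 0.2]
grip_width: 0.0852
```

```bash
python3 -c "
from h import *
s=observe();print(s['clock'],s['qpos'].round(3),s['position'],s['tool_rot'],tips_ahead if not callable(tips_ahead) else tips_ahead())"
```

```text
2.1 [ 0.374  0.457 -0.669  1.78   0.328  1.017  0.317] [0.54582507 0.00505591 0.26142312] [3.14123681e+00 2.71730090e-04 2.30664560e+00] 0.025
```

>>> move_arm(motion=[[[-5,50,0],[0,0,0.15]],[[-15,100,0],[0,0,0.3]],[[-28,155,0],[0,0,0.46]],[[-42,210,0],[0,0,0.62]],[[-56,265,-5],[0,0,0.78]],[[-68,310,-10],[0,0,0.876]],[[-74,352,-10],[0,0,0.876]],[[-74,352,-10],[0,0,0.876]],[[-74,352,-10],[0,0,0.876]]])

```text
clock: 3.22
position: [0.4719, 0.3548, 0.2511]
tool_rot: [-3.141, -0.0, -3.106]
force: [0.3, -1.1, 0.0]
grip_width: 0.0852
```

```bash
python3 - <<'E'
from h import *
s=observe();print(s['clock'],s['qpos'].round(3),s['position'],s['tool_rot'])
g=cam('wrist'); np.save('w1.npy',g,allow_pickle=True)
o=outline_of('frame','wrist'); print([(a['score'],a['pixel']) for a in o])
im=g['frame'].copy()
T=pose(.4635,.3568,.041)
b=FRAME[0]; q=proj(g,b@T[:3,:3].T+T[:3,3])
for i in range(8):
  for j in range(i):
    if np.isclose(b[i],b[j]).sum()==2: cv2.line(im,*[tuple(int(v) for v in q[k]) for k in(i,j)],(255,0,0),1)
if o: np.save('mw1.npy',o[0]['pixels'])
save(g,'w1.png',im)
E
```

```text
3.225 [-0.156  0.605 -0.88   1.669  0.51   1.114  0.426] [0.47187717 0.35482922 0.25110856] [-3.14101332e+00 -8.89067874e-05 -3.10565035e+00]
[(0.56, [322.9, 152.1])]
```

View pics/w1.png

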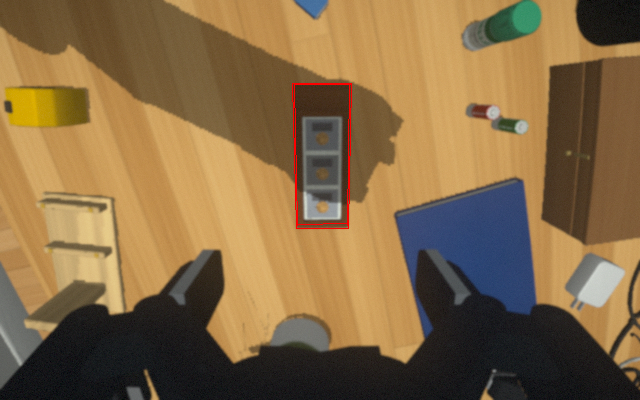

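```bash
python3 - <<'E'
from h import *
g=np.load('w1.npy',allow_pickle=True).item()
M=np.array(g['mount']); print(M.round(3),g['fx'])
g['T']=M
for z in (.005,.012,.018,.025): print(z,proj(g,[[x,y,z] for y in(.0425,-.0425) for x in (-.011,.011)]).round(0).tolist())
from scipy.optimize import minimize
g=np.load('w1.npy',allow_pickle=True).item(); m=np.load('mw1.npy').astype(np.float32)
s=observe()
T0=np.eye(4);T0[:3,3]=s['position'];T0[:3,:3]=R.from_euler('xyz',s['tool_rot']).as_matrix();g['T']=T0@M
f=lambda p:(lambda s:1-np.minimum(s,m).sum()/np.maximum(s,m).sum())(sil(g,FRAME,pose(p[0],p[1],p[2]/5)))
x0=np.array([.4635,.3568,.2]);r=minimize(f,x0,method='Nelder-Mead',options=dict(initial_simplex=x0+np.r_[np.zeros((1,3)),np.diag([.01,.01,.3])]));print(r.x[:2],r.x[2]/5,r.fun)
E
cd pics; python3 -c "
import cv2;im=cv2.imread('w1.png');cv2.imwrite('w1c.png',cv2.resize(im[200:400,150:490],None,fx=2.3,fy=2.3))"
```

```text
[[-0.    -0.961 -0.278  0.071]
 [ 1.    -0.    -0.    -0.001]
 [-0.    -0.278  0.961 -0.118]
 [ 0.     0.     0.     1.   ]] 328.9207263808309
0.005 [[419.0, 298.0], [424.0, 252.0], [223.0, 298.0], [219.0, 252.0]]
0.012 [[415.0, 289.0], [419.0, 245.0], [228.0, 289.0], [223.0, 245.0]]
0.018 [[412.0, 282.0], [416.0, 239.0], [231.0, 282.0], [227.0, 239.0]]
0.025 [[408.0, 275.0], [412.0, 233.0], [235.0, 275.0], [231.0, 233.0]]
[0.46418197 0.3560683 ] 0.03869880984533841 0.030144453048706055
```

View pics/w1c.png

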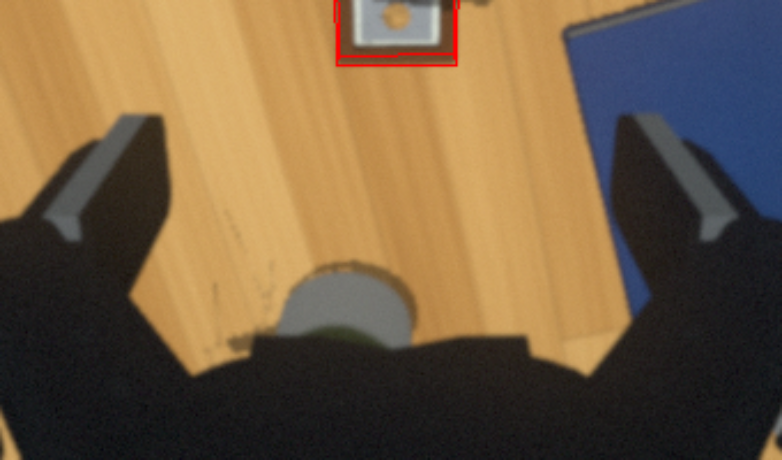

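>>> move_arm(motion=[[[1,1,-50],[0,0,-0.005]],[[2,1,-105],[0,0,-0.005]],[[2,1,-160],[0,0,-0.005]],[[2,1,-200],[0,0,-0.005]],[[2,1,-223],[0,0,-0.005]],[[2,1,-223],[0,0,-0.005]],[[2,1,-223],[0,0,-0.005]]], jaw=72)

```text
clock: 4.2
position: [0.4745, 0.3566, 0.0298]
tool_rot: [3.14, 0.002, -3.111]
force: [-0.3, 0.7, -0.2]
grip_width: 0.0719
```

```bash
python3 - <<'E'
from h import *
s=observe();print(s['clock'],s['qpos'].round(3),s['position'],s['tool_rot'],s['grip_width'],s['force'])
g=cam('wrist'); im=g['frame'].copy()
T=pose(.464,.3562,.039)
b=FRAME[0]; q=proj(g,b@T[:3,:3].T+T[:3,3])
for i in range(8):
  for j in range(i):
    if np.isclose(b[i],b[j]).sum()==2: cv2.line(im,*[tuple(int(v) for v in q[k]) for k in(i,j)],(255,0,0),1)
T0=g['T']; g['T']=np.array(g['mount']); w=s['grip_width']/2
for z in (.012,.016,.02,.025): print(z,proj(g,[[x,y,z] for y in(w,-w) for x in (-.011,.011)]).round(0).tolist())
im=im[120:360,150:490]
save(g,'w2.png',cv2.resize(im,None,fx=2.3,fy=2.3))
E
```

```text
4.2 [-0.287  0.883 -0.68   1.793  0.787  0.757  0.211] [0.4744793  0.35664906 0.02980433] [ 3.14049439e+00  1.51879369e-03 -3.11091102e+00] 0.07191020104230737 [-0.32368703  0.6724645  -0.15269023]
0.012 [[401.0, 289.0], [405.0, 245.0], [242.0, 290.0], [238.0, 245.0]]
0.016 [[399.0, 285.0], [402.0, 241.0], [244.0, 285.0], [240.0, 241.0]]
0.02 [[397.0, 280.0], [400.0, 238.0], [246.0, 280.0], [242.0, 238.0]]
0.025 [[395.0, 275.0], [398.0, 233.0], [248.0, 275.0], [245.0, 233.0]]
```

View pics/w2.png

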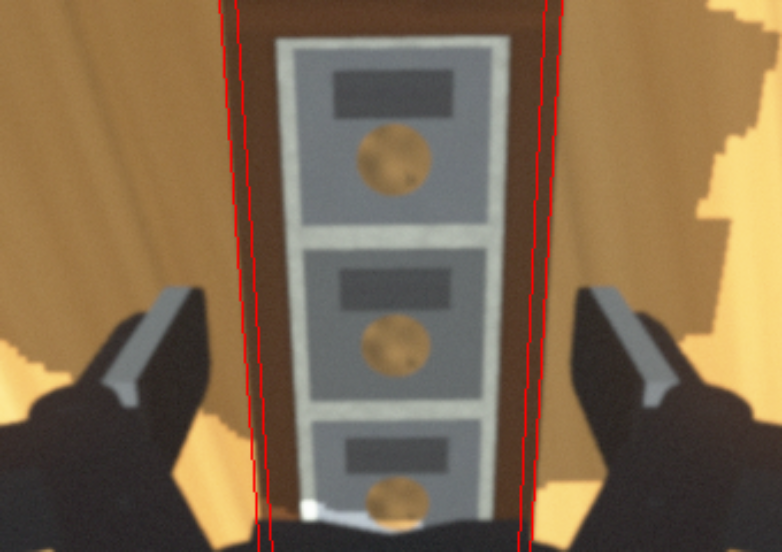

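>>> move_arm(motion=[[[0,0,-9],[0,0,0]],[[0,0,-9],[0,0,0]],[[0,0,-9],[0,0,0]],[[0,0,-9],[0,0,0]],[[0,0,-9],[0,0,0]],[[0,0,-9],[0,0,0]]], jaw=50, grip_force=40)

```text
clock: 5.0
position: [0.475, 0.3569, 0.0206]
tool_rot: [3.14, 0.003, -3.111]
force: [2.4, -0.7, 12.0]
grip_width: 0.059
```

```bash
python3 - <<'E'
from h import *
s=observe();print(s['clock'],s['qpos'].round(3),s['position'],s['tool_rot'],s['grip_width'],s['force'])
g=cam('wrist'); im=g['frame'].copy()
g['T']=np.array(g['mount']); w=s['grip_width']/2
for z in (.012,.016,.02,.025): print(z,proj(g,[[x,y,z] for y in(w,-w) for x in (-.011,.011)]).round(0).tolist())
im=im[120:360,150:490]
save(g,'w3.png',cv2.resize(im,None,fx=2.3,fy=2.3))
E
```

```text
5.0 [-0.294  0.896 -0.669  1.793  0.8    0.742  0.202] [0.4750072  0.35693959 0.02062209] [ 3.14005735e+00  2.88268025e-03 -3.11078137e+00] 0.059007512202106274 [ 2.35998185 -0.66053378 11.98012405]
0.012 [[387.0, 290.0], [390.0, 245.0], [256.0, 290.0], [253.0, 245.0]]
0.016 [[385.0, 285.0], [388.0, 241.0], [258.0, 285.0], [255.0, 241.0]]
0.02 [[383.0, 280.0], [386.0, 238.0], [259.0, 280.0], [256.0, 238.0]]
0.025 [[381.0, 275.0], [384.0, 233.0], [261.0, 275.0], [258.0, 234.0]]
```

View pics/w3.png

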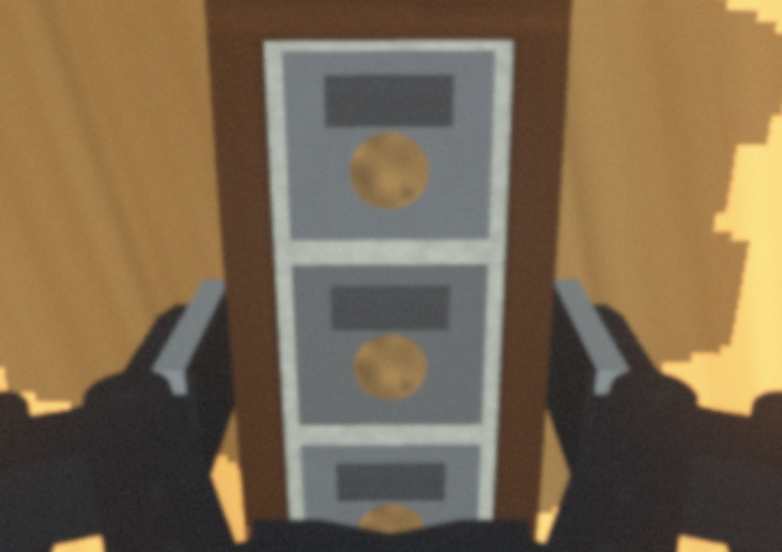

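>>> move_arm(motion=[[[0,0,30],[0,0,0]],[[0,-10,80],[0,0,0]],[[0,-40,125],[0,0,0]],[[0,-80,155],[0,0,0]],[[0,-80,155],[0,0,0]]])

```text
clock: 5.68
position: [0.4753, 0.2735, 0.1763]
tool_rot: [-3.141, 0.004, -3.114]
force: [1.1, 0.5, -2.0]
grip_width: 0.0589
```

```bash
cat >> h.py <<'E'
def tcp(s=None):
    s=s or observe(); T=np.eye(4);T[:3,3]=s['position'];T[:3,:3]=R.from_euler('xyz',s['tool_rot']).as_matrix();return T
def draw(g,im,boxes,T,S=1):
    for b in boxes:
        q=proj(g,b@T[:3,:3].T+T[:3,3])
        for i in range(8):
          for j in range(i):
            if np.isclose(b[i],b[j]).sum()==2: cv2.line(im,*[tuple(int(v) for v in (q[k]+.5)*S) for k in(i,j)],(255,0,0),1)
TS=pose(.5955,.0608,-.055)
def frame_pose(footx,footz,ang,y=0):  # in stand coords, deg
    a=np.radians(ang); T=np.eye(4); X=np.array([np.cos(a),0,np.sin(a)]);Z=np.array([-np.sin(a),0,np.cos(a)])
    T[:3,:3]=np.c_[X,[0,1,0],Z]; T[:3,3]=np.array([footx,y,footz])+.08*X
    return TS@T
def go(Tf,TG,T0=None):  # TG tool->frame
    T0=tcp() if T0 is None else T0
    T1=Tf@np.linalg.inv(TG); return ((T1[:3,3]-T0[:3,3])*1000).round(1), R.from_matrix(T1[:3,:3]@T0[:3,:3].T).as_rotvec().round(3), T1
E
python3 - <<'E'
from h import *
s=observe();print(s['clock'],s['qpos'].round(3),s['position'],s['tool_rot'],s['grip_width'],s['force'])
TGr=np.linalg.inv(np.array(tcp(dict(position=[.475,.3569,.0206],tool_rot=[np.pi,0,-3.111]))))@pose(.464,.3566,.031)
np.save('TG1.npy',TGr); print(TGr.round(4))
g=cam('wrist'); im=g['frame'].copy(); draw(g,im,FRAME,tcp(s)@TGr); save(g,'w4.png',im)
for fx,fz,a in ((-.055,.06,40),(-.055,.010,41)): print(go(frame_pose(fx,fz,a),TGr)[:2])
E
```

```text
5.675 [-0.038  0.631 -0.843  1.85   0.587  0.927  0.445] [0.47529383 0.27351446 0.17632356] [-3.14069858  0.00365531 -3.11435347] 0.058867098206229304 [ 1.08006937  0.48486048 -2.01123556]
[[-1.00e+00  4.00e-04  0.00e+00  1.10e-02]
 [ 4.00e-04  1.00e+00  0.00e+00  0.00e+00]
 [ 0.00e+00  0.00e+00 -1.00e+00  2.06e-02]
 [ 0.00e+00  0.00e+00  0.00e+00  1.00e+00]]
(array([ 122.3, -214.3,  -41.1]), array([-0.009, -0.696, -0.081]))
(array([ 121. , -214.3,  -90.1]), array([-0.009, -0.713, -0.08 ]))
```

View pics/w4.png

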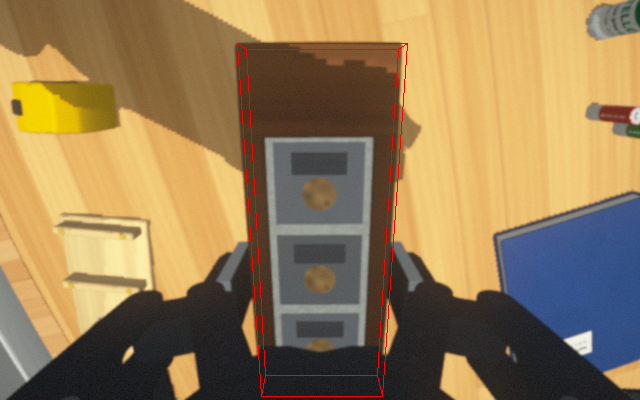

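>>> move_arm(motion=[[[20,-35,10],[-0.001,-0.1,-0.01]],[[40,-75,15],[-0.002,-0.24,-0.025]],[[65,-115,15],[-0.004,-0.38,-0.04]],[[85,-155,5],[-0.006,-0.52,-0.06]],[[105,-190,-10],[-0.008,-0.64,-0.075]],[[121,-214,-30],[-0.009,-0.705,-0.081]],[[122,-214,-41],[-0.009,-0.705,-0.081]],[[122,-214,-41],[-0.009,-0.705,-0.081]],[[122,-214,-41],[-0.009,-0.705,-0.081]]])

```text
clock: 6.85
position: [0.5948, 0.0622, 0.1312]
tool_rot: [-3.141, 0.701, 3.088]
force: [-0.7, -0.4, -1.9]
grip_width: 0.0589
```

```bash
cat > look.py <<'E'
from h import *
import sys
s=observe();print(s['clock'],s['qpos'].round(3),s['position'].round(4),s['tool_rot'].round(3),s['grip_width'].round(4),s['force'].round(1))
TG=np.load(sys.argv[2]) if len(sys.argv)>2 else None
for n,(x0,y0,w,h) in dict(top=(330,130,110,130),scene=(260,180,200,150)).items():
    g=cam(n); im=cv2.resize(g['frame'],None,fx=4,fy=4,interpolation=cv2.INTER_CUBIC)
    raw=im.copy()
    draw(g,im,STAND,TS,4)
    if TG is not None: draw(g,im,FRAME,tcp(s)@TG,4)
    im=im[y0*4:(y0+h)*4,x0*4:(x0+w)*4]
    save(g,f'{n}_{sys.argv[1]}.png',im); save(g,f'{n}_{sys.argv[1]}_raw.png',raw[y0*4:(y0+h)*4,x0*4:(x0+w)*4])
E
python3 look.py a TG1.npy; python3 -c "
from h import *
TG=np.load('TG1.npy')
for a in ((-.055,.010,41),(-.055,.04,41)): print(go(frame_pose(*a),TG)[:2])"
```

```text
(array([  0.9,  -1.5, -46. ]), array([ 0.   , -0.015, -0.001]))
(array([  0.9,  -1.5, -16. ]), array([ 0.   , -0.015, -0.001]))Traceback (most recent call last):
  File "look.py", line 3, in <module>
    s=observe();print(s['clock'],s['qpos'].round(3),s['position'].round(4),s['tool_rot'].round(3),s['grip_width'].round(4),s['force'].round(1))
                                                                                                  ^^^^^^^^^^^^^^^^^^^^^
AttributeError: 'float' object has no attribute 'round'
```

```bash
sed -i "s/s\['grip_width'\].round(4)/s['grip_width']/" look.py; python3 look.py a TG1.npy
```

```text
6.85 [ 0.088  0.608 -0.524  2.271  2.212  0.62  -0.863] [0.5948 0.0622 0.1312] [-3.141  0.701  3.088] 0.05889905962719418 [-0.7 -0.4 -1.9]
```

View pics/top_a.png

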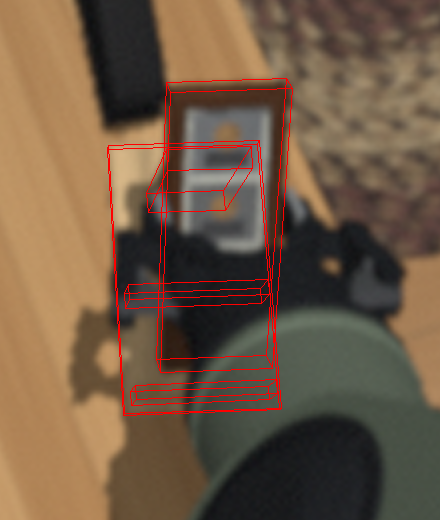

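View pics/scene_a.png

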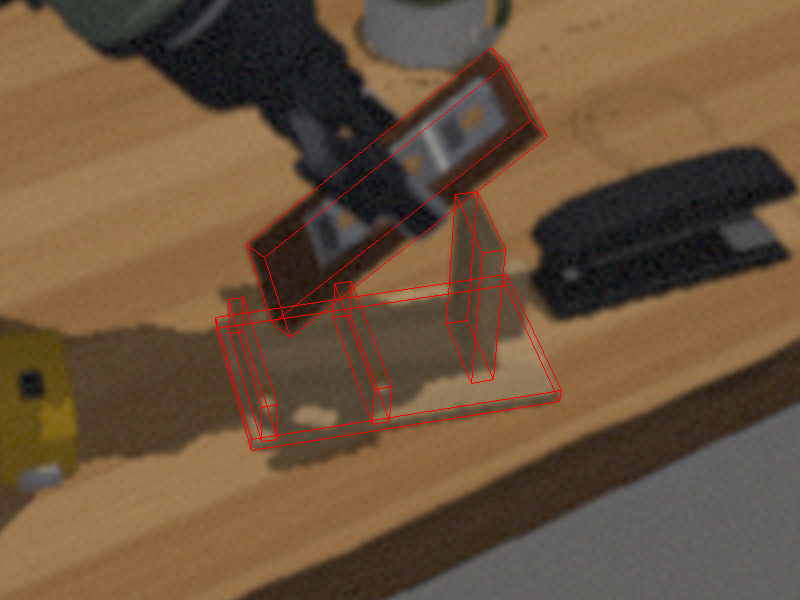

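>>> move_arm(motion=[[[1,-1,-15],[0,-0.01,0]],[[1,-1,-30],[0,-0.01,0]],[[1,-1,-40],[0,-0.01,0]],[[1,-1,-44],[0,-0.01,0]],[[1,-1,-44],[0,-0.01,0]],[[1,-1,-44],[0,-0.01,0]]])

```text
clock: 7.7
position: [0.5969, 0.0613, 0.0898]
tool_rot: [-3.141, 0.715, 3.088]
force: [0.3, -0.2, -0.9]
grip_width: 0.0588
```

```bash
python3 look.py b TG1.npy; python3 -c "
from h import *
TG=np.load('TG1.npy')
for a in ((-.055,.008,40.5),): print(go(frame_pose(*a),TG)[:2])"
```

```text
7.7 [ 0.106  0.725 -0.549  2.279  2.328  0.737 -0.945] [0.5969 0.0613 0.0898] [-3.141  0.715  3.088] 0.05879548859187026 [ 0.3 -0.2 -0.9]
(array([-0.6, -0.5, -7. ]), array([ 0.001,  0.009, -0.002]))
```

View pics/scene_b.png

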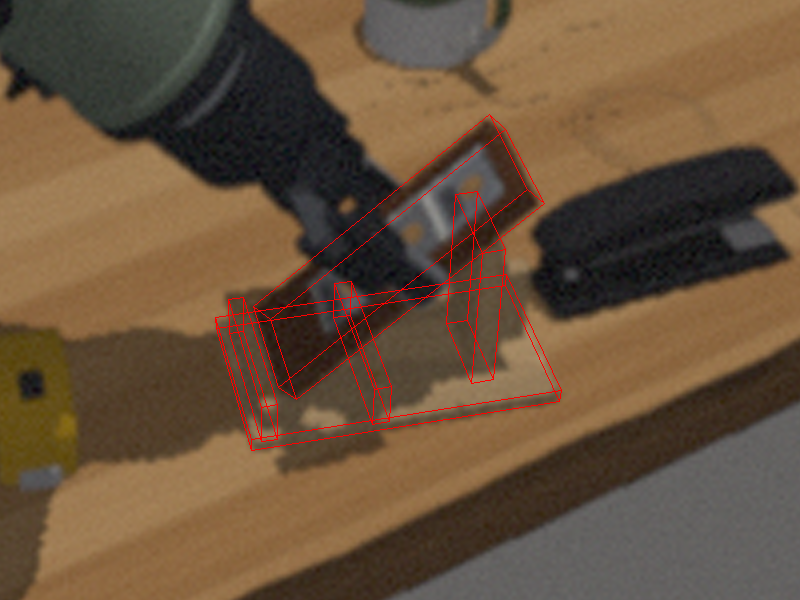

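Foot lies about 7 mm above the base (corner at 295,398), between the front and rear bars. I lower the rest.

>>> move_arm(motion=[[[0,0,-3],[0,0.005,0]],[[-1,0,-6],[0,0.01,0]],[[-1,0,-6],[0,0.01,0]],[[-1,0,-6],[0,0.01,0]]])

```text
clock: 8.3
position: [0.5957, 0.0612, 0.0832]
tool_rot: [-3.14, 0.705, 3.089]
force: [1.3, -0.4, -2.5]
grip_width: 0.0588
```

```bash
python3 look.py c TG1.npy; python3 -c "
from h import *
TG=np.load('TG1.npy')
for a in ((-.055,.008,40.5),): print(go(frame_pose(*a),TG)[:2])"
```

```text
8.3 [ 0.105  0.736 -0.546  2.276  2.328  0.735 -0.943] [0.5957 0.0612 0.0832] [-3.14   0.705  3.089] 0.058819854644564885 [ 1.3 -0.4 -2.5]
(array([ 0.6, -0.5, -0.5]), array([ 0.001, -0.002, -0.002]))
```

View pics/scene_c.png

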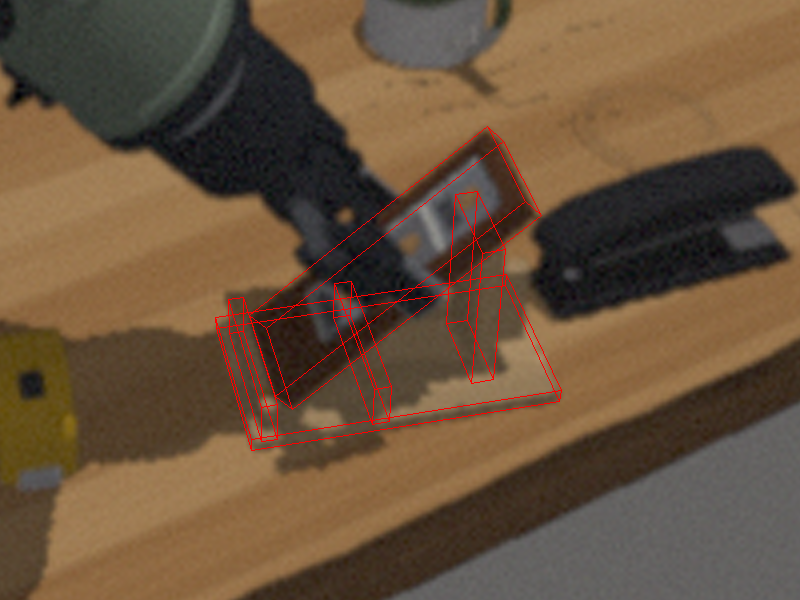

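>>> move_arm(motion=[[[0,0,-1],[0,0,0]],[[0,0,-1],[0,0,0]],[[0,0,-1],[0,0,0]],[[0,0,-1],[0,0,0]]], jaw=66)

```text
clock: 8.9
position: [0.5958, 0.0613, 0.0824]
tool_rot: [-3.14, 0.705, 3.089]
force: [-0.2, 0.3, -0.7]
grip_width: 0.0659
```

```bash
python3 look.py d TG1.npy
```

```text
8.9 [ 0.105  0.739 -0.546  2.276  2.33   0.737 -0.945] [0.5958 0.0613 0.0824] [-3.14   0.705  3.089] 0.06593098716829544 [-0.2  0.3 -0.7]
```

View pics/scene_d.png

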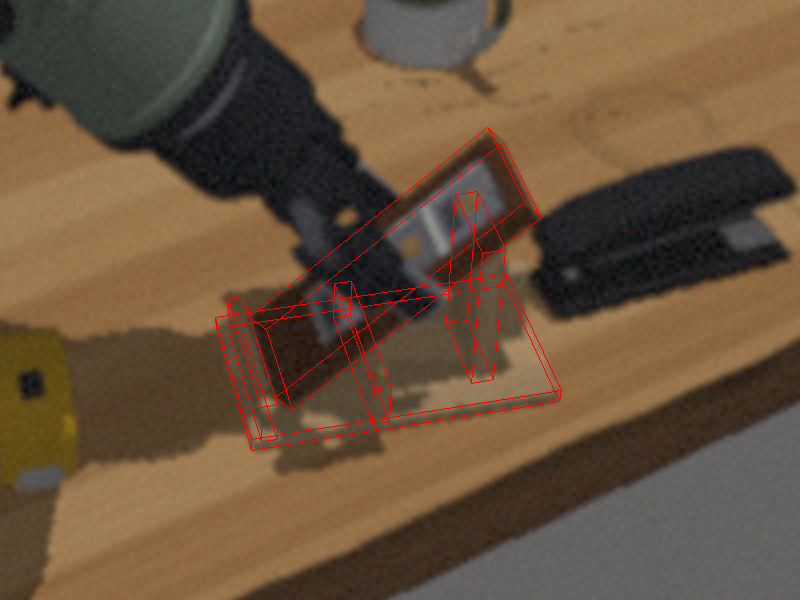

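>>> move_arm(motion=[[[0,0,0],[0,0,0]],[[0,0,0],[0,0,0]],[[-10,0,12],[0,0,0]],[[-26,1,31],[0,0,0]],[[-45,2,53],[0,0,0]],[[-65,3,76],[0,0,0]],[[-65,3,76],[0,0,0]],[[-65,3,76],[0,0,0]]], jaw=84)

```text
clock: 10.0
position: [0.531, 0.0642, 0.1585]
tool_rot: [-3.14, 0.706, 3.089]
force: [0.6, -0.3, -1.0]
grip_width: 0.0839
```

```bash
python3 look.py e; python3 - <<'E'
from h import *
from scipy.optimize import minimize
M={};G={}
for n in('top','scene','wrist'):
    G[n]=cam(n); o=outline_of('frame',n); print(n,[(a['score'],a['pixel']) for a in o])
    if o: M[n]=o[0]['pixels'].astype(np.float32)
np.save('G_e.npy',G,allow_pickle=True);np.save('M_e.npy',M,allow_pickle=True)
for n in G:
    im=G[n]['frame'].copy(); draw(G[n],im,FRAME,frame_pose(-.055,.008,40.1))
    if n in M: im[...,1]=np.where(M[n]>0,np.minimum(255,im[...,1].astype(int)+60),im[...,1])
    save(0,f'{n}_e2.png',im)
E
```

```text
10.0 [ 0.084  0.497 -0.585  2.411  2.177  0.654 -0.926] [0.531  0.0642 0.1585] [-3.14   0.706  3.089] 0.08385995387788911 [ 0.6 -0.3 -1. ]
top [(0.74, [380.7, 190.2])]
scene [(0.71, [355.0, 248.7])]
wrist [(0.61, [320.9, 173.3])]
```

View pics/scene_e2.png

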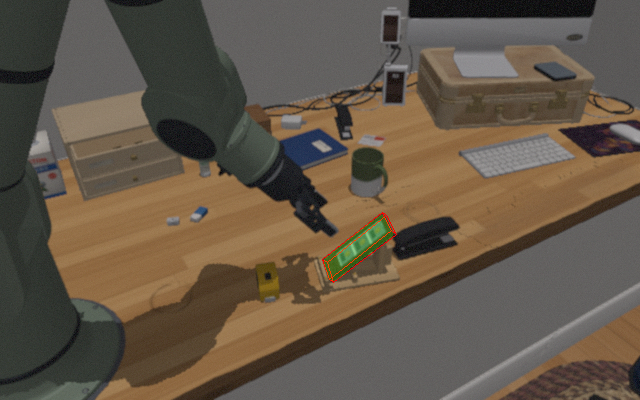

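View pics/wrist_e2.png

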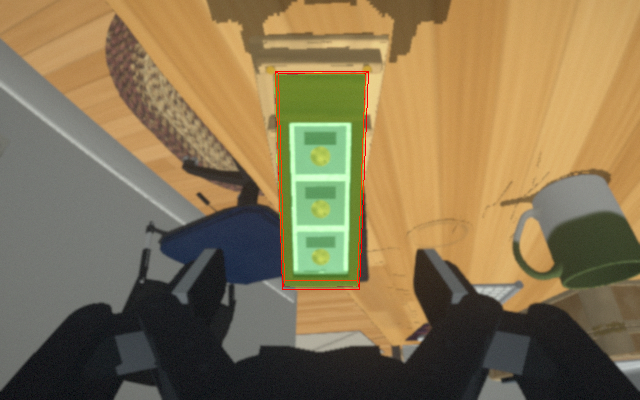

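View pics/top_e.png

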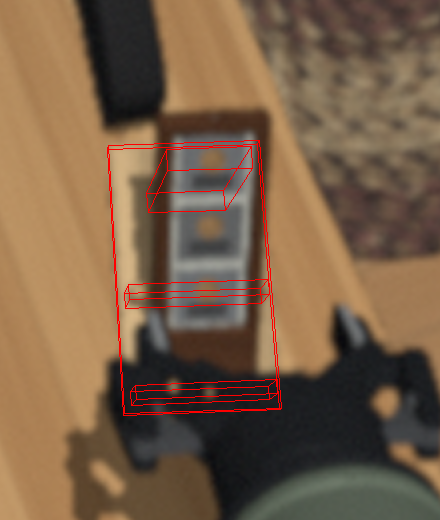

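```bash
python3 - <<'E'
from h import *
Tf=frame_pose(-.055,.008,40.1); T0=tcp()
c=(Tf@[.015,0,.007,1])[:3]
Rt=R.from_euler('xyz',[np.pi,.30,np.pi-.055]).as_matrix()
for back in (.08,.011):
    p=c-Rt[:,2]*back
    print(p.round(4),((p-T0[:3,3])*1000).round(1),R.from_matrix(Rt@T0[:3,:3].T).as_rotvec().round(3))
T1=np.eye(4);T1[:3,:3]=Rt;T1[:3,3]=c-Rt[:,2]*.011
TG=np.linalg.inv(T1)@Tf; np.save('TG2.npy',TG); print(Rt[:,2],TG.round(3))
E
```

```text
[0.585  0.0614 0.151 ] [54.3 -2.8 -7. ] [ 0.023  0.404 -0.001]
[0.6054 0.0603 0.0851] [ 74.7  -4.  -72.9] [ 0.023  0.404 -0.001]
[ 0.29507335 -0.01624542 -0.95533649] [[-0.921  0.     0.389  0.011]
 [ 0.     1.    -0.     0.   ]
 [-0.389  0.    -0.921  0.023]
 [ 0.     0.     0.     1.   ]]
```

>>> move_arm(motion=[[[15,0,15],[0.005,0.1,0]],[[30,-1,18],[0.012,0.22,0]],[[45,-2,10],[0.018,0.33,0]],[[54,-3,0],[0.023,0.404,-0.001]],[[54,-3,-7],[0.023,0.404,-0.001]],[[54,-3,-7],[0.023,0.404,-0.001]]])

```text
clock: 11.15
position: [0.5852, 0.0618, 0.151]
tool_rot: [3.14, 0.298, 3.087]
force: [-0.6, -0.4, -1.6]
grip_width: 0.0834
```

```bash
python3 - <<'E'
from h import *
s=observe();print(s['clock'],s['qpos'].round(3),s['position'].round(4),s['tool_rot'].round(3),s['force'])
g=cam('wrist');im=g['frame'].copy();draw(g,im,FRAME,frame_pose(-.055,.008,40.1));save(g,'w5.png',im)
print(go(frame_pose(-.055,.008,40.1),np.load('TG2.npy'))[:2])
E
```

```text
11.15 [ 0.142  0.545 -0.521  2.006  0.817  0.496  0.541] [0.5852 0.0618 0.151 ] [3.14  0.298 3.087] [-0.57051668 -0.43853553 -1.6148976 ]
(array([ 19.2,  -1.5, -65.8]), array([-0.004, -0.004, -0.001]))
```

View pics/w5.png

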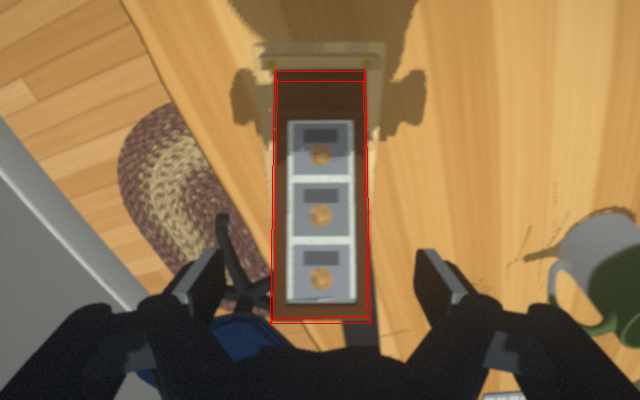

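>>> move_arm(motion=[[[6,0,-20],[0,0,0]],[[12,-1,-40],[0,0,0]],[[17,-1,-57],[0,0,0]],[[19,-1,-66],[0,0,0]],[[19,-1,-66],[0,0,0]],[[19,-1,-66],[0,0,0]]])

```text
clock: 11.95
position: [0.6038, 0.0603, 0.0859]
tool_rot: [3.142, 0.301, 3.087]
force: [-0.5, -0.1, 0.2]
grip_width: 0.0841
```

```bash
python3 look.py f TG2.npy; python3 - <<'E'
from h import *
g=cam('wrist');im=g['frame'].copy();draw(g,im,FRAME,frame_pose(-.055,.008,40.1));save(g,'w6.png',im)
E
```

```text
11.95 [ 0.046  0.661 -0.388  1.995  0.981  0.385  0.388] [0.6038 0.0603 0.0859] [3.142 0.301 3.087] 0.08412133263596946 [-0.5 -0.1  0.2]
```

View pics/w6.png

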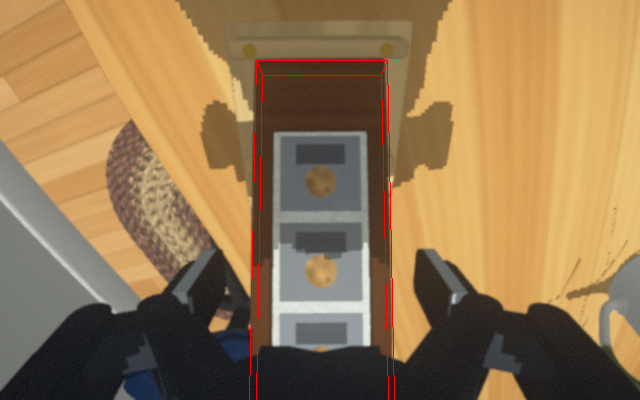

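View pics/scene_f.png

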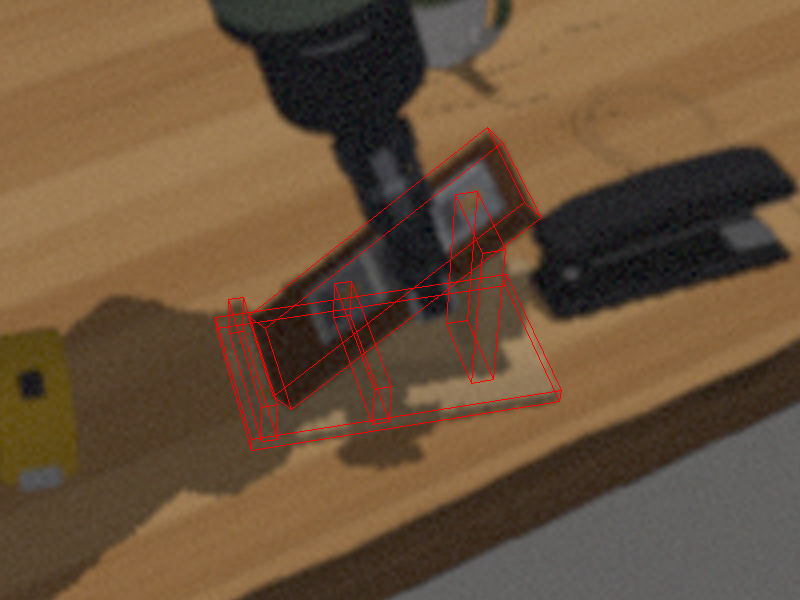

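Both views agree: the fingers are beside the frame at mid-length, tips just past its back. Now I close.

>>> move_arm(motion=[[[0,0,0],[0,0,0]],[[0,0,0],[0,0,0]],[[0,0,0],[0,0,0]],[[0,0,0],[0,0,0]],[[0,0,0],[0,0,0]],[[0,0,0],[0,0,0]]], jaw=50, grip_force=45)

```text
clock: 12.85
position: [0.6038, 0.0601, 0.0857]
tool_rot: [-3.142, 0.301, 3.087]
force: [-3.2, -0.1, 8.0]
grip_width: 0.0593
```

```bash
python3 - <<'E'
from h import *
s=observe();print(s['clock'],s['qpos'].round(3),s['position'].round(4),s['tool_rot'].round(3),s['force'],s['grip_width'])
T0=tcp(s); TG=np.linalg.inv(T0)@frame_pose(-.055,.008,40.1); np.save('TG2.npy',TG)
for a in ((-.06,.03,40),(-.058,.06,45),(-.045,.085,55),(-.02,.085,66),(.006,.085,74),(.010,.050,74),(.010,.010,74)):
    v=go(frame_pose(*a),TG,T0); print(a,v[0],v[1],v[2][:3,3].round(3))
E
```

```text
12.85 [ 0.046  0.661 -0.387  1.995  0.981  0.385  0.387] [0.6038 0.0601 0.0857] [-3.142  0.301  3.087] [-3.16766372 -0.0522956   8.01018317] 0.05934154676056613
(-0.06, 0.03, 40) [-4.9  0.3 21.9] [ 0.     0.002 -0.   ] [0.599 0.06  0.108]
(-0.058, 0.06, 45) [-9.9  0.5 57.1] [-0.005 -0.085 -0.   ] [0.594 0.061 0.143]
(-0.045, 0.085, 55) [-12.1   0.7  90.7] [-0.014 -0.26  -0.   ] [0.592 0.061 0.176]
(-0.02, 0.085, 66) [-5.3  0.3 96.9] [-0.025 -0.451 -0.   ] [0.599 0.06  0.183]
(0.006, 0.085, 74) [ 6.9 -0.4 99.1] [-0.033 -0.591  0.   ] [0.611 0.06  0.185]
(0.01, 0.05, 74) [10.9 -0.6 64.1] [-0.033 -0.591  0.   ] [0.615 0.06  0.15 ]
(0.01, 0.01, 74) [10.9 -0.6 24.1] [-0.033 -0.591  0.   ] [0.615 0.06  0.11 ]
```

>>> move_arm(motion=[[[-3,0,10],[0,0,0]],[[-7,0,35],[-0.003,-0.04,0]],[[-10,0,60],[-0.006,-0.1,0]],[[-12,1,91],[-0.014,-0.25,0]],[[-8,0,95],[-0.02,-0.38,0]],[[-3,0,98],[-0.027,-0.5,0]],[[7,0,99],[-0.033,-0.591,0]],[[7,0,99],[-0.033,-0.591,0]],[[7,0,99],[-0.033,-0.591,0]]])

```text
clock: 13.98
position: [0.6102, 0.0609, 0.1846]
tool_rot: [3.139, 0.895, 3.086]
force: [0.8, -1.9, -2.1]
grip_width: 0.0588
```

```bash
python3 look.py g TG2.npy;  python3 - <<'E'
from h import *
g=cam('wrist');im=g['frame'].copy();draw(g,im,FRAME,tcp()@np.load('TG2.npy'));save(g,'w7.png',im)
TG=np.load('TG2.npy')
for a in ((.010,.050,74),(.010,.030,74),(.010,.010,74)): print(a,go(frame_pose(*a),TG)[:2])
E
```

```text
13.975 [ 0.009  0.546 -0.446  2.331  2.413  0.757 -1.087] [0.6102 0.0609 0.1846] [3.139 0.895 3.086] 0.05882114197921667 [ 0.8 -1.9 -2.1]
(0.01, 0.05, 74) (array([  4.3,  -0.1, -34.2]), array([ 0.001, -0.002,  0.001]))
(0.01, 0.03, 74) (array([  4.3,  -0.1, -54.2]), array([ 0.001, -0.002,  0.001]))
(0.01, 0.01, 74) (array([  4.3,  -0.1, -74.2]), array([ 0.001, -0.002,  0.001]))
```

View pics/w7.png

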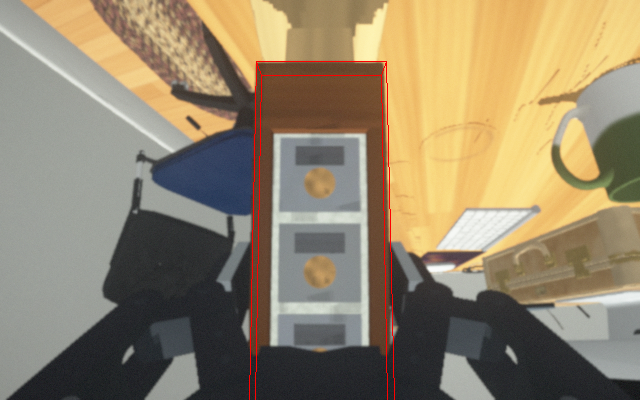

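View pics/scene_g.png

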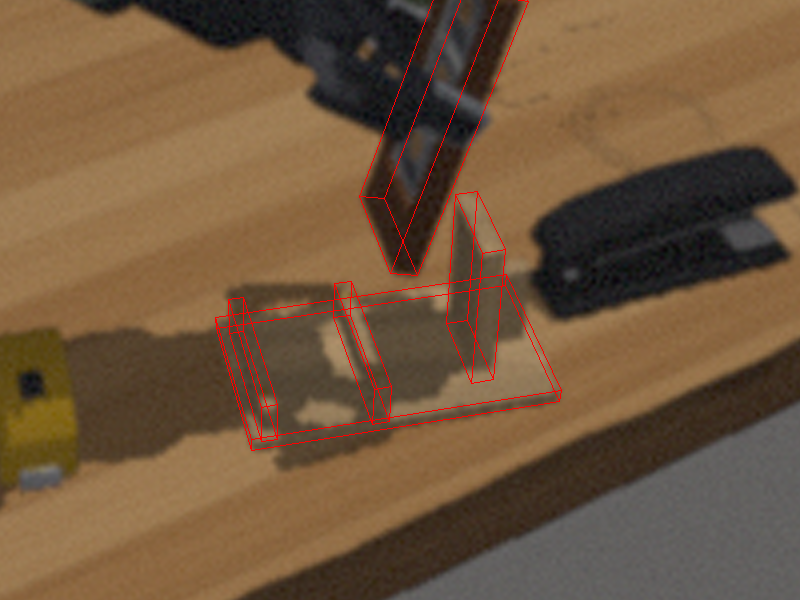

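>>> move_arm(motion=[[[4,0,-12],[0,0,0]],[[4,0,-28],[0,0,0]],[[4,0,-44],[0,0,0]],[[4,0,-56],[0,0,0]],[[4,0,-62],[0,0,0]],[[4,0,-62],[0,0,0]],[[4,0,-62],[0,0,0]]])

```text
clock: 15.0
position: [0.6149, 0.0603, 0.1227]
tool_rot: [-3.14, 0.893, 3.088]
force: [0.5, 0.1, -1.5]
grip_width: 0.0586
```

```bash
python3 look.py i TG2.npy;  python3 - <<'E'
from h import *
TG=np.load('TG2.npy')
for a in ((.010,.010,74),(.011,.008,73)): print(a,go(frame_pose(*a),TG)[:2])
E
```

```text
15.0 [ 0.014  0.711 -0.451  2.327  2.507  0.9   -1.151] [0.6149 0.0603 0.1227] [-3.14   0.893  3.088] 0.05857008381959203 [ 0.5  0.1 -1.5]
(0.01, 0.01, 74) (array([ -0.3,  -0.7, -13. ]), array([ 0.001,  0.001, -0.   ]))
(0.011, 0.008, 73) (array([  2.5,  -0.8, -15.2]), array([ 0.002,  0.018, -0.   ]))
```

View pics/scene_i.png

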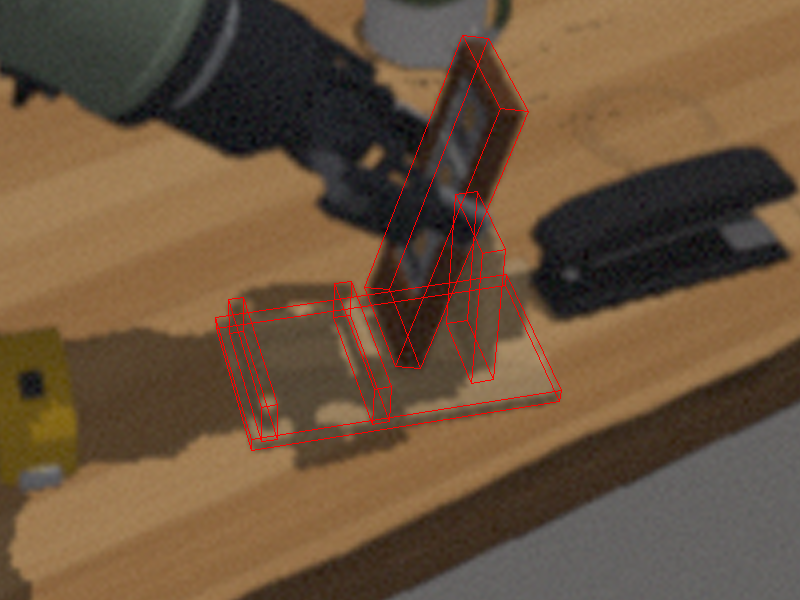

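View pics/top_i.png

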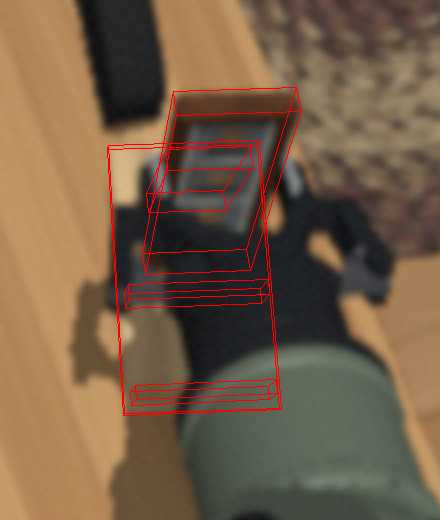

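>>> move_arm(motion=[[[1,0,-5],[0,0.005,0]],[[1,0,-10],[0,0.01,0]],[[2,-1,-13],[0.001,0.018,0]],[[2,-1,-14],[0.001,0.018,0]],[[2,-1,-14],[0.001,0.018,0]],[[2,-1,-14],[0.001,0.018,0]]])

```text
clock: 15.85
position: [0.6169, 0.0593, 0.1086]
tool_rot: [-3.141, 0.875, 3.088]
force: [-0.0, 0.6, 3.8]
grip_width: 0.0588
```

```bash
python3 look.py j TG2.npy;  python3 - <<'E'
from h import *
TG=np.load('TG2.npy')
for a in ((.011,.008,73),(.011,.008,71.5)): print(a,go(frame_pose(*a),TG)[:2])
E
```

```text
15.85 [ 0.017  0.738 -0.446  2.314  2.516  0.895 -1.149] [0.6169 0.0593 0.1086] [-3.141  0.875  3.088] 0.058772605900376994 [-0.   0.6  3.8]
(0.011, 0.008, 73) (array([ 0.5,  0. , -0.9]), array([ 0.001, -0.   , -0.   ]))
(0.011, 0.008, 71.5) (array([ 3.1, -0.1, -1.3]), array([ 0.002,  0.026, -0.   ]))
```

View pics/scene_j.png

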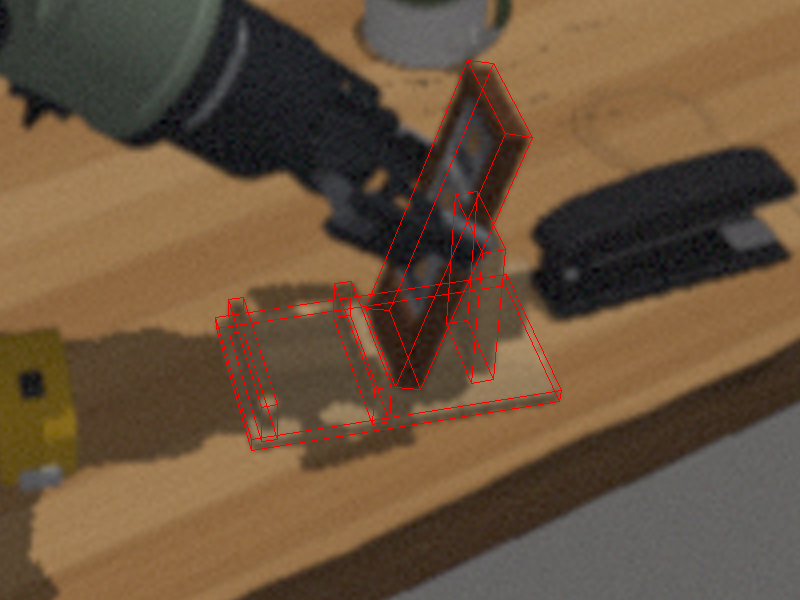

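>>> move_arm(motion=[[[1,0,0],[0.001,0.009,0]],[[2,0,0],[0.001,0.018,0]],[[3,0,0],[0.002,0.026,0]],[[3,0,0],[0.002,0.026,0]]])

```text
clock: 16.45
position: [0.6197, 0.0591, 0.1083]
tool_rot: [-3.141, 0.848, 3.087]
force: [0.3, 0.4, 1.9]
grip_width: 0.0591
```

>>> move_arm(motion=[[[0,0,0],[0,0,0]],[[0,0,0],[0,0,0]],[[0,0,0],[0,0,0]],[[0,0,0],[0,0,0]],[[0,0,0],[0,0,0]]], jaw=66)

```text
clock: 17.08
position: [0.6197, 0.0592, 0.1083]
tool_rot: [-3.141, 0.848, 3.087]
force: [0.7, -0.2, -0.1]
grip_width: 0.066
```

```bash
python3 look.py k TG2.npy
```

```text
17.075 [ 0.018  0.725 -0.438  2.296  2.494  0.84  -1.127] [0.6197 0.0592 0.1083] [-3.141  0.848  3.087] 0.06595525649955111 [ 0.7 -0.2 -0.1]
```

View pics/scene_k.png

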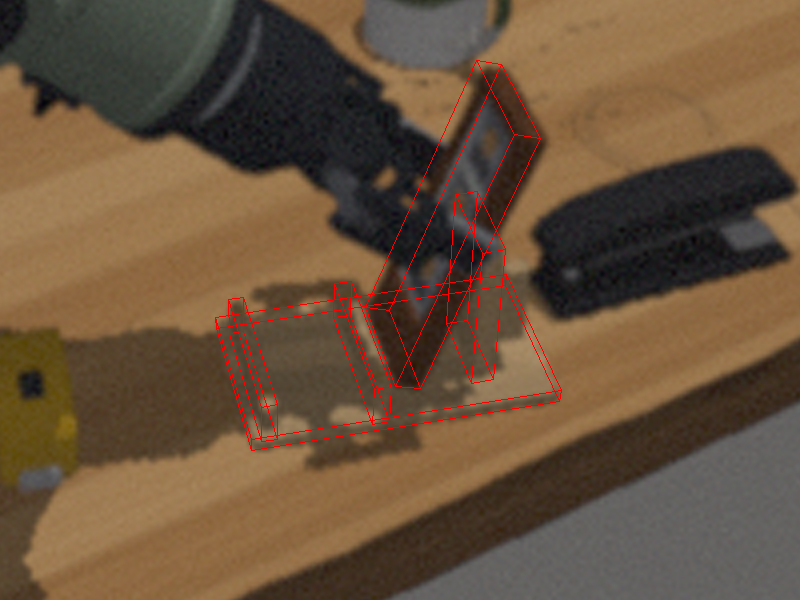

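>>> move_arm(motion=[[[0,0,0],[0,0,0]],[[0,0,0],[0,0,0]],[[-8,0,7],[0,0,0]],[[-20,1,17],[0,0,0]],[[-35,2,30],[0,0,0]],[[-50,3,44],[0,0,0]],[[-62,3,56],[0,0,0]],[[-72,4,75],[0.005,0.1,0]],[[-80,4,100],[0.012,0.22,0]],[[-85,4,125],[0.02,0.35,0]],[[-85,4,140],[0.02,0.35,0]],[[-85,4,140],[0.02,0.35,0]]], jaw=84)

```text
clock: 18.68
position: [0.5327, 0.0477, 0.2278]
tool_rot: [-3.085, 0.529, 3.089]
force: [0.2, -1.0, -0.2]
grip_width: 0.0838
```

```bash
python3 look.py l; python3 - <<'E'
from h import *
from scipy.optimize import minimize
G={};M={}
for n in('top','scene','wrist'):
    G[n]=cam(n)
    for l in (['frame'] if n=='wrist' else ['frame','tape_measure','stapler','mug']):
        o=outline_of(l,n)
        if o:
            print(n,l,o[0]['score'],o[0]['pixel'])
            if l=='frame': M[n]=o[0]['pixels'].astype(np.float32)
def T(p): return frame_pose(p[0],.008,p[2]*1000,p[1])@np.block([[R.from_euler('z',0).as_matrix(),np.zeros((3,1))],[0,0,0,1]])
for use in (list(M),['scene'],['wrist']):
    f=lambda p:sum(1-np.minimum(s,M[n]).sum()/np.maximum(s,M[n]).sum() for n in use for s in [sil(G[n],FRAME,T(p))])
    x0=np.array([.012,0,.070]);r=minimize(f,x0,method='Nelder-Mead',options=dict(initial_simplex=x0+np.r_[np.zeros((1,3)),np.eye(3)*.006]));print(use,r.x.round(4),r.fun)
    if len(use)>1: P=r.x
ims=[]
for n in('scene','wrist'):
    im=G[n]['frame'].copy();draw(G[n],im,FRAME,T(P)); ims.append(im)
save(0,'l2.png',cv2.resize(ims[1],None,fx=1.2,fy=1.2))
E
```

```text
18.675 [-0.074  0.277 -0.314  2.244  1.161  0.372  0.096] [0.5327 0.0477 0.2278] [-3.085  0.529  3.089] 0.08381650210188366 [ 0.2 -1.  -0.2]
top frame 0.83 [382.4, 174.1]
top tape_measure 0.86 [388.7, 275.5]
top stapler 0.75 [357.4, 129.3]
top mug 0.98 [254.7, 149.1]
scene frame 0.78 [369.3, 238.1]
scene tape_measure 0.63 [269.8, 280.6]
scene stapler 0.62 [424.0, 239.9]
scene mug 0.96 [370.6, 174.9]
['top', 'scene'] [0.0106 0.0002 0.0696] 0.09331345558166504
['scene'] [ 0.0096 -0.0014  0.0697] 0.04884982109069824Traceback (most recent call last):
  File "<stdin>", line 14, in <module>
    res = _minimize_neldermead(fun, x0, args, callback, bounds=bounds,
                               **options)
    fsim[k] = func(sim[k])
              ~~~~^^^^^^^^
    fx = function(np.copy(x), *(wrapper_args + args))
  File "<stdin>", line 13, in <lambda>
  File "<stdin>", line 13, in <genexpr>
KeyError: 'wrist'
```

View pics/scene_l.png

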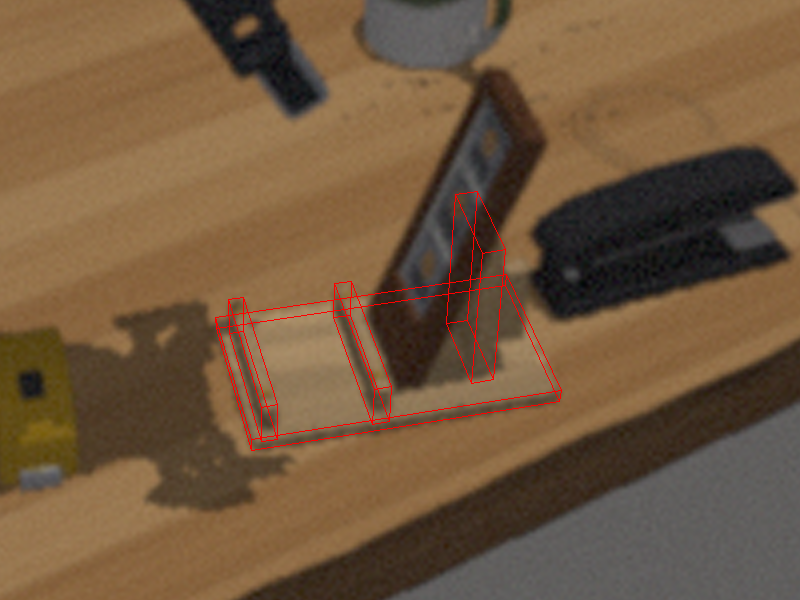

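>>> move_arm(motion=[[[0,0,0],[0,0,0]],[[0,0,0],[0,0,0]],[[0,0,0],[0,0,0]],[[0,0,0],[0,0,0]]])

```text
clock: 19.88
position: [0.5338, 0.0471, 0.2269]
tool_rot: [-3.084, 0.53, 3.088]
force: [0.5, -1.0, -0.8]
grip_width: 0.084
```

```bash
python3 look.py m; python3 -c "
from h import *
print(abs(observe()['qd']).max())
print(job_done())"
```

```text
19.875 [-0.073  0.281 -0.314  2.243  1.17   0.372  0.087] [0.5338 0.0471 0.2269] [-3.084  0.53   3.088] 0.08398320541095852 [ 0.5 -1.  -0.8]
0.0019563565177274627
the job is handed in; nothing more can be done
None
```

View pics/top_m.png

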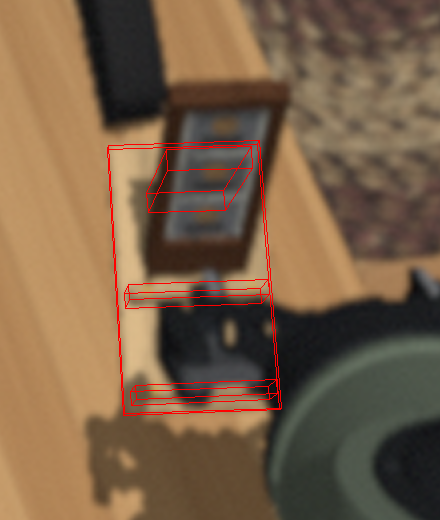

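The frame stands in the steep position on its own, and I handed the job in at about 20 s. I set it down first in the low position (about 40 deg, foot behind the front bar), let go and backed off. Then I took a fresh hold at a different pitch, lifted it over the rear bar, set it down and let go.

- **Final pose:** fitting the frame's shape in the top and scene pictures puts its foot 11 mm along the stand (seat at 12 mm), 0 to 1 mm off centre, at about 70 deg. The picture faces outward and the wide rail is down. The fit assumed the frame square to the stand and its foot on the base. I did not measure the turn, but the overlays showed no visible twist.
- **Robot:** the gripper was clear of everything, with the arm at rest.
- **Check that failed:** the frame was not found in the last wrist picture, so the final pose rests on the other two cameras.
- **Check that disagreed:** the tape measure's reported outline centre was 3 to 4 pixels (about 8 mm) from its first reading in both pictures. The arm never came near the tape measure, so I put this down to outline noise and shadow. The stapler was within about 2 pixels of its first readings. The mug was within about 2 pixels in the top picture, but its first scene reading was a wrong detection, so that view gives no comparison.

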